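# Invert a dip cup onto its drying peg

## Task

The rinsed metal dip cup is lying on its V rest. Hang it up to drain: turn it mouth down and slip it over the thickest of the three pegs of the drying rack, pushed fully home so that its rim sits flush on the round foot of that peg, then let go. Leave the flux bottle and the tip cleaner where they stand.

Things in the scene. Friction and masses are not known exactly. Their poses are not given: they have to be found in the camera images.
- dip_cup: plain metal cup, a round tube closed at one end: 120 mm long, 52 mm outer diameter, bore 44 mm, 114 mm deep inside, with a 57 mm bead on the last 5 mm at the mouth; 0.16 kg. Origin on its axis at mid length; its x axis runs from the closed end (x = -60 mm) to the mouth (x = +60 mm). At the start it lies level on the V rest, mouth towards the robot's right
- cup_mouth (a point): centre of the cup's mouth, in the plane of the rim; same axes as the cup
- v_rest: fixed black V-shaped rest under the cup, 90 mm long (x), 36 mm wide (y), 18 mm high, narrower than the cup, so that fingers pass on both sides of it; origin at the centre of its underside. The lying cup's axis is 39 mm above the bench.
- thick_block: square grey foot block, 80 x 80 x 14 mm, fixed in the drip tray, which carries the thickest peg, the one the cup belongs on; origin at the centre of its underside, 5 mm above the bench, z up. The peg's foot is screwed down in an oversize slot: the peg is upright, but its axis stands off the block's centre by an untold amount, up to 6 mm along each of the block's x and y
- thick_seat (a point): point on the block's centre line at the level of the seat, 18 mm above the block's origin. The seat is the top of the peg's round foot (64 mm diameter, 4 mm high); from it rises the peg, a flat-topped cylinder of 40 mm diameter, its top 64 mm above the seat, with a 1.5 mm chamfer. Moves with the block, so it is off the peg's axis by that same untold amount
- middle_block: the same kind of block with a peg of 26 mm diameter, same height: not the one to use
- slim_block: the same kind of block with a peg of 14 mm diameter, same height: not the one to use
- drip_tray: fixed shallow metal tray, 116 x 296 x 12 mm (long side along its y), in which the three blocks stand in a row, 90 mm apart, in any order; origin at the centre of its underside
- flux_bottle: small squeeze bottle with a pointed cap, 37 mm across, 100 mm tall; bystander; origin at the centre of its underside
- tip_cleaner: dome-shaped soldering tip cleaner, 45 mm across, 61 mm tall; bystander; origin at the centre of its underside

How it is judged (in metres and radians):
At the end, for the whole second after the job is handed in: the cup stands at rest mouth down over the thickest peg: axis within 0.06 rad of vertical, rim within 3 mm of the peg's foot and the mouth's centre within 13 mm of the block's centre (horizontal distance between cup_mouth and thick_block below 0.013 m and z of cup_mouth in the frame of thick_block below 0.021 m and angle between dip_cup's own x axis and vertical above 3.08 rad and linear speed of dip_cup below 0.02 m/s); the robot touches nothing.
It fails at once if the flux bottle or the tip cleaner is shifted by more than 30 mm (distance of any of flux_bottle, tip_cleaner from where it was at the start of the episode above 0.03 m).
It also fails if it takes over 64 s, if anything falls off the work surface, if the arm or the gripper's body presses on something with over 40 N, if the wrist force passes 120 N, or if a joint passes its speed limit or range.

## Robot

A 6-joint arm with a two-finger parallel gripper is mounted at the origin on a cart in front of the work surface, level with it; the furniture and walls round the work are solid. World frame = base frame: x ahead of the robot, y to its left, z up, the work surface at z = 0. Lengths are in m, angles in degrees, forces in N, time in s.
With the tool pointing down it reaches from about 0.4 to 0.825 m from the base axis. Payload 7 kg.
Tool frame: the origin (TCP) lies on the centre line of the jaws, within the pads' length; the fingertips stand 19 mm ahead of it and the grasp point (between the pads) is the TCP; z points along the fingers, y is the line along which they close (so a half turn about z gives the same grasp; the last joint's range is limited). The gripper opens to 88 mm and grips with 3 to 60 N. Pads are 19 mm wide; open, the fingers measure 130 mm over their backs; the gripper's body (78 mm by 193 mm) begins 47 mm behind the grasp point.
Start: joints at [88.757, 20.546, 0.682, 0, -70.136, -16.507], TCP at [0.206, 0.643, 0.246] pointing down, gripper open.
Joint ranges: [-176.03, 176.03], [-82.01, 121.73], [-58.28, 71.71], [-173.87, 95.51], [-174.79, -0.11], [-173.66, 173.66]. Speed limits (degrees/s): [136.94, 136.94, 172.46, 180, 180, 180].

## Interface

Orientations are given as [roll, pitch, yaw] about the fixed x, y, z axes, in that order (R = Rz(yaw) Ry(pitch) Rx(roll)).
In Python, from plant import ctrl gives the robot as it stands.
- The arm moves only by the tool move_arm, never from a script. Its argument "motion" is a list of rows, each a list of 3 entries, a list of its own where there are three numbers: the shift along the tool's x, y, z in mm, then the turn, a rotation vector about the tool's x, y, z in degrees, then the closure, from 0 (fully open) to 1 (shut). A call has 1 to 10 rows; each row is the pose to reach, as a shift and turn from the pose commanded when the call began, along the tool's axes at that moment; what a row does not reach only later rows make up. A row lasts 1/12 s, in which the tool goes at most 41.7 mm and 7.16 degrees, less where a joint would pass 70% of its speed; a pose out of reach is approached as far as the arm can. A call with a gripper value outside its range is refused whole. The fingers move at their own pace and stop on an object; the grip force is fixed at half the most. Time passes only in rows, so rows that repeat a pose let the fingers close. It gives the time, the measured TCP pose, the force, the opening and the grip force at its end, in the units of the state.
- ctrl.get_obs(): the state, without advancing time (a new reading comes with each control period).
- ctrl.snapshot(name): name is "scene" or "top"; returns a dict with "color" (480x640x3 uint8, blue, green, red), "camera_matrix" (3x3 intrinsics, pixels), "cam_to_world" (4x4, takes a point from camera to world coordinates). Camera axes: x right, y up, looking along -z (the intrinsics and any distortion apply to the point x, -y, -z); pixel columns grow to the right and rows downward; lengths in m; the calibration is good to about 2 mm. A picture is of the moment at which its call begins. There is no depth.
- ctrl.close_job(): hands the job in; it is judged then, once.
The state is a dict: "clock": time; "joint_pos": joint angles; "qvel": joint speeds; "tau": joint torques, N m; "tool_pos": TCP position; "orientation": TCP orientation; "force": force on the tool from outside, world axes, zero at the start; "moment": the same for the moment, N m; "opening": finger opening in m; "gripper_force": force on a finger pad.
Only numpy, scipy, OpenCV 4.12 (cv2) and the standard library are available. Lean on these libraries where they do the work, as an engineer would, in place of code of your own. Each camera call takes 0.05 s, during which the arm holds its last target. There are 200 camera calls.

## Working session

There is one attempt and no reset: what is moved stays moved. The work goes in short steps, Python scripts to look and compute and a tool call to move; the robot and the scene stay as the last step left them, time stands still between calls to the robot, and variables do not carry over. Pictures are saved under pics/ and viewed, at most 10 in all, crops included, and the job is handed in when it is done.

Besides the shell and the picture viewer there is one more tool, called after "Emit:" by a JSON object that holds its "fn" and its "kwargs". move_arm: Moves the arm, as the interface text tells. Its arguments: {"type":"object","properties":{"motion":{"type":"array"}},"required":["motion"]}

```bash
mkdir -p pics
python3 - <<'E'
from plant import ctrl
import cv2
print(ctrl.get_obs())
for n in("scene","top"):
    s=ctrl.snapshot(n);cv2.imwrite(f"pics/{n}0.png",s["color"]);print(n,s["camera_matrix"].tolist(),s["cam_to_world"].round(4).tolist(),[k for k in s])
E
```

```text
{'clock': 0.0, 'joint_pos': array([ 8.87556932e+01,  2.05933239e+01,  6.33662887e-01, -2.11672417e-02,
       -7.01351356e+01, -1.65063477e+01]), 'qvel': array([ 0.02503072,  0.01450556,  0.05555597, -0.10375533,  0.03223134,
        0.00158566]), 'tau': array([-1.27164363e-03, -5.82710016e+01,  2.93047893e+01,  6.99743852e+00,
        6.81135280e-03, -1.60322097e-04]), 'tool_pos': array([0.20567429, 0.64242229, 0.2445972 ]), 'orientation': array([ 1.79903456e+02, -7.85826412e-03, -1.77578570e+01]), 'force': array([ 0.41423862, -0.08457511,  0.39055176]), 'moment': array([-0.02525962, -0.04792148,  0.04158955]), 'gripper_force': 0.0, 'opening': 0.08777266339919579}
scene [[503.81299440166146, 0.0, 325.9626197341641], [0.0, 503.81299440166146, 232.69693814511416], [0.0, 0.0, 1.0]] [[0.7931, 0.3659, -0.4869, 0.0494], [-0.6091, 0.4782, -0.6327, -0.6909], [0.0013, 0.7984, 0.6022, 0.7262], [0.0, 0.0, 0.0, 1.0]] ['color', 'camera_matrix', 'cam_to_world']
top [[481.9881381045813, 0.0, 320.6254439888202], [0.0, 481.9881381045813, 242.92666905944438], [0.0, 0.0, 1.0]] [[-0.0223, 0.9854, -0.1689, 0.3954], [-0.9997, -0.0237, -0.0061, 0.0056], [-0.01, 0.1687, 0.9856, 1.1743], [0.0, 0.0, 0.0, 1.0]] ['color', 'camera_matrix', 'cam_to_world']
```

View pics/scene0.png

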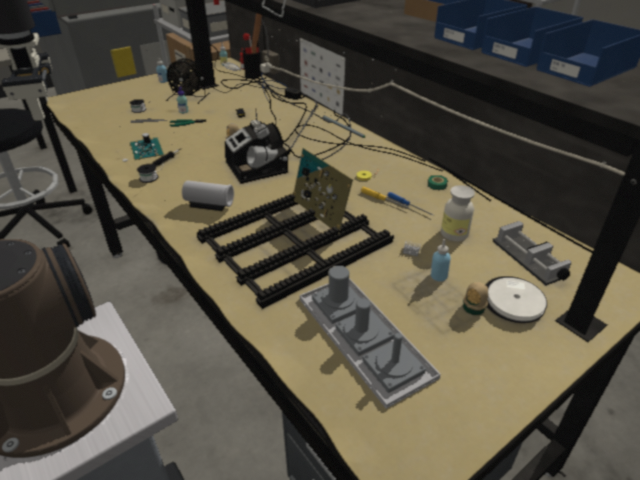

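View pics/top0.png

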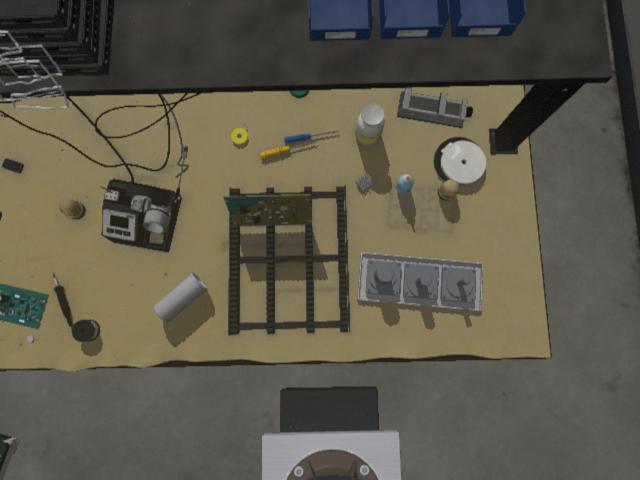

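The scene view shows the cup at about (208,194), with the thick peg leftmost in the rack at (339,285). In the top view the cup is at (181,298), with its mouth at upper right near (200,283), and the thick peg is at (383,278). Next I'll zoom in.

Run:
```python
import cv2,numpy as np
t=cv2.imread("pics/top0.png");s=cv2.imread("pics/scene0.png")
def c(im,x,y,w,h,o=(400,300)): return cv2.resize(im[y:y+h,x:x+w],o,interpolation=cv2.INTER_CUBIC)
a=np.vstack([np.hstack([c(t,145,265,80,60),c(s,168,165,80,60)]),np.hstack([c(t,350,250,80,60),c(s,295,255,80,60)])])
cv2.imwrite("pics/crop1.png",a)
```

```text
(no output)
```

View pics/crop1.png

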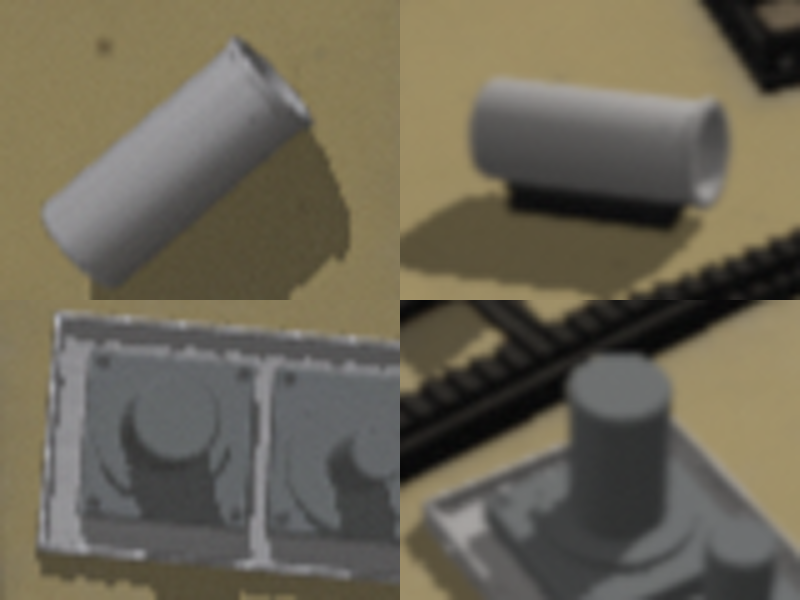

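The crops show the cup cleanly: in the top view its closed-end corners are at crop (43,212)/(112,287) and its mouth corners at (235,38)/(310,125). The thick peg's top disc is centred near crop (176,417) in the top view and (619,387) in the scene view.

```bash
cat > h.py <<'E'
import numpy as np,cv2
from plant import ctrl
def ray(s,px):
    K=s["camera_matrix"];T=s["cam_to_world"]
    d=np.linalg.inv(K)@np.array([px[0],px[1],1.]);d=T[:3,:3]@(d*[1,-1,-1])
    return T[:3,3],d/np.linalg.norm(d)
def onz(s,px,z):
    o,d=ray(s,px);return o+d*(z-o[2])/d[2]
def tri(a,b):
    (o,d),(p,e)=a,b
    M=np.stack([d,-e],1);k=np.linalg.lstsq(M,p-o,rcond=None)[0]
    P,Q=o+k[0]*d,p+k[1]*e;return (P+Q)/2,np.linalg.norm(P-Q)
E
python3 - <<'E'
from h import *
t=ctrl.snapshot("top");s=ctrl.snapshot("scene")
ct=lambda x,y,ox,oy:((x+.5)/5-.5+ox,(y+.5)/5-.5+oy)
C=lambda x,y:ct(x,y,145,265)
S=lambda x,y:ct(x-400,y,168,165)
P=lambda x,y:ct(x,y-300,350,250)
Q=lambda x,y:ct(x-400,y-300,295,255)
np.set_printoptions(precision=4,suppress=True)
a=onz(t,C(77.5,249.5),.039);b=onz(t,C(272.5,81.5),.039)
print("closed",a,"mouth",b,"len",np.linalg.norm(b-a),"mid",(a+b)/2,"dir",np.degrees(np.arctan2(*(b-a)[1::-1])))
w=[onz(t,C(*p),.039) for p in[(43,212),(112,287),(235,38),(310,125)]];print("widths",np.linalg.norm(w[0]-w[1]),np.linalg.norm(w[2]-w[3]))
# mouth ellipse centre in scene: x 692..728,y 98..208
print("mouth scene z.039",onz(s,S(711,152),.039), "tri",tri(ray(t,C(272.5,81.5)),ray(s,S(711,152))))
print("closed scene left edge",onz(s,S(472,130),.039))
print("peg top tri",tri(ray(t,P(176,417)),ray(s,Q(619,387))),onz(t,P(176,417),.087),onz(s,Q(619,387),.087))
for p in[(88,350),(253,352),(250,522),(82,518)]:print("blk",onz(t,P(*p),.019))
for n in(t,):
  for p in [(360,254),(482,262),(480,314),(357,305)]:print("tray",onz(n,p,.012))
E
```

```text
closed [0.4292 0.3916 0.039 ] mouth [0.5058 0.3018 0.039 ] len 0.11802248764109063 mid [0.4675 0.3467 0.039 ] dir -49.5445569097393
widths 0.04882053284599527 0.05558809601633991
mouth scene z.039 [0.5089 0.3028 0.039 ] tri (array([0.5067, 0.3009, 0.0407]), np.float64(0.0023853287259036765))
closed scene left edge [0.4224 0.395  0.039 ]
peg top tri (array([ 0.5096, -0.1316,  0.0859]), np.float64(0.000623184936600654)) [ 0.5092 -0.1313  0.087 ] [ 0.5091 -0.1326  0.087 ]
blk [ 0.5498 -0.0988  0.019 ]
blk [ 0.547  -0.1783  0.019 ]
blk [ 0.4653 -0.1728  0.019 ]
blk [ 0.469  -0.0928  0.019 ]
tray [ 0.5649 -0.0825  0.012 ]
tray [ 0.5383 -0.3769  0.012 ]
tray [ 0.414  -0.3624  0.012 ]
tray [ 0.4419 -0.0709  0.012 ]
```

Emit:
{"fn": "move_arm", "kwargs": {"motion": [[[31, 18, 4], [0, 0, 3.2], 0], [[62, 37, 9], [0, 0, 6.4], 0], [[93, 55, 13], [0, 0, 9.5], 0], [[124, 73, 18], [0, 0, 12.7], 0], [[155, 92, 22], [0, 0, 16], 0], [[186, 110, 27], [0, 0, 19], 0], [[217, 128, 31], [0, 0, 22.3], 0], [[248, 147, 36], [0, 0, 25.4], 0], [[279, 165, 40], [0, 0, 28.6], 0], [[310, 183, 45], [0, 0, 31.8], 0]]}}

```text
clock: 1.03
tool_pos: [0.4461, 0.3726, 0.2006]
orientation: [-180.0, 0.0, -49.7]
force: [0.9, 0.6, 0.3]
opening: 0.0875
gripper_force: 0.0
```

Run:
```python
from h import *
o=ctrl.get_obs();print(o);t=ctrl.snapshot("top")
for p in[(170,250),(105,240),(182,200)]:print(onz(t,p,0))
cv2.imwrite("pics/t1.png",t["color"])
```

```text
{'clock': 1.0333, 'joint_pos': array([ 5.91343061e+01,  1.36962090e+01, -1.51452547e+01,  3.35750599e-03,
       -6.11346951e+01, -1.88294477e+01]), 'qvel': array([-42.6777665 ,   3.62074302,  -3.79315408,   0.09114907,
         7.52931772,   4.14653225]), 'tau': array([  4.72219303, -48.39622736,  26.68088973,   6.31039336,
        -0.34317928,  -0.14981326]), 'tool_pos': array([0.44614565, 0.37257389, 0.20062731]), 'orientation': array([-1.79976485e+02,  4.91115330e-03, -4.96935204e+01]), 'force': array([0.88648708, 0.61666998, 0.33269015]), 'moment': array([ 0.0814665 , -0.06412372,  0.01263559]), 'gripper_force': 0.0, 'opening': 0.0874738077130991}
[0.5878265 0.3857181 0.       ]
[0.61688039 0.54853132 0.        ]
[0.71462147 0.35930935 0.        ]
```

Emit:
{"fn": "move_arm", "kwargs": {"motion": [[[0, 0, 25], [0, 0, 0], 0], [[0, 0, 55], [0, 0, 0], 0], [[0, 0, 85], [0, 0, 0], 0], [[0, 0, 110], [0, 0, 0], 0], [[0, 0, 130], [0, 0, 0], 0], [[0, 0, 145], [0, 0, 0], 0], [[0, 0, 155], [0, 0, 0], 0], [[0, 0, 161], [0, 0, 0], 0], [[0, 0, 161], [0, 0, 0], 0]]}}

```text
clock: 1.83
tool_pos: [0.4449, 0.3736, 0.0385]
orientation: [179.9, -0.0, -49.6]
force: [-0.8, -0.5, 0.1]
opening: 0.0874
gripper_force: 0.0
```

Run:
```python
from h import *
o=ctrl.get_obs();print(o["joint_pos"],o["tool_pos"]);t=ctrl.snapshot("top")
cv2.imwrite("pics/t2.png",np.hstack([cv2.resize(t["color"][230:350,120:280],(640,480))]))
```

```text
[ 5.92939204e+01  2.40910808e+01 -2.50071416e+01 -9.31460192e-03
 -4.10041261e+01 -1.88424084e+01] [0.4449336  0.37363611 0.03853418]
```

View pics/t2.png

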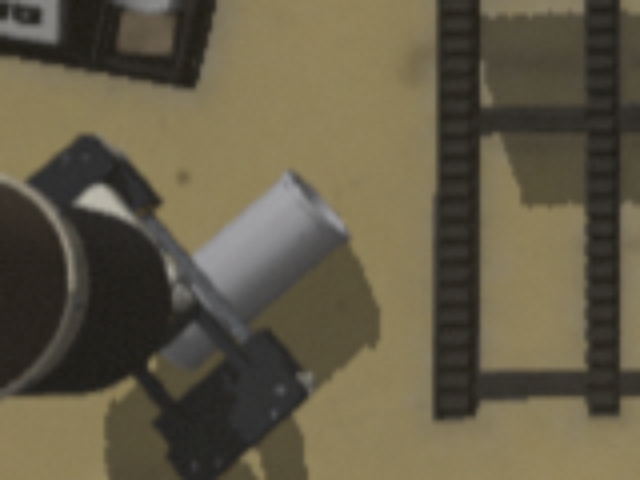

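The gripper straddles the cup near its closed end, with the mouth pointing to upper right. I'll close now.

Emit:
{"fn": "move_arm", "kwargs": {"motion": [[[0, 0, 0], [0, 0, 0], 1], [[0, 0, 0], [0, 0, 0], 1], [[0, 0, 0], [0, 0, 0], 1], [[0, 0, 0], [0, 0, 0], 1], [[0, 0, 0], [0, 0, 0], 1], [[0, 0, 0], [0, 0, 0], 1], [[0, 0, 0], [0, 0, 0], 1], [[0, 0, 0], [0, 0, 0], 1], [[0, 0, 0], [0, 0, 0], 1]]}}

```text
clock: 2.63
tool_pos: [0.4454, 0.3743, 0.0398]
orientation: [-180.0, 0.0, -49.5]
force: [0.2, 0.9, 1.5]
opening: 0.0517
gripper_force: 30.0
```

Run:
```python
from h import *
from scipy.optimize import least_squares
from scipy.spatial.transform import Rotation as R
D=[([88.7557,20.5933,.6337,0,-70.1351,-16.5063],[.20567,.64242,.24460]),([59.1343,13.6962,-15.1453,0,-61.1347,-18.8294],[.44615,.37257,.20063]),([59.2939,24.0911,-25.0071,0,-41.0041,-18.8424],[.44493,.37364,.03853])]
def f(p,q):
    q=np.array(q)/1; s,c=np.sin(np.radians(q[1])),np.cos(np.radians(q[1])); f=np.radians(q[1]-q[2])
    r=p[0]+p[2]*s+p[3]*np.cos(f); z=p[1]+p[2]*c-p[3]*np.sin(f)
    a=np.radians(q[0]); l=p[4]
    return np.array([r*np.cos(a)+l*np.sin(a),r*np.sin(a)-l*np.cos(a),z])
for fix in(True,False):
    g=lambda p:np.concatenate([f(np.r_[0 if fix else p[0],p[1:]],q)-x for q,x in D])
    s=least_squares(g,[0,.0,.5,.5,.19]);print(s.x,np.abs(s.fun).max())
```

```text
[ 0.         -0.15741349  0.59890232  0.46420059  0.19175053] 0.000234424189033966
[ 0.00107914 -0.15606964  0.5971516   0.46362672  0.19175053] 0.00017623379439365983
```

Emit:
{"fn": "move_arm", "kwargs": {"motion": [[[0, 0, -20], [0, 0, 0], 1], [[0, 0, -50], [0, 0, 0], 1], [[0, 0, -90], [0, 0, 0], 1], [[0, 0, -130], [0, 0, 0], 1], [[0, 0, -170], [0, -3, 0], 1], [[0, 0, -205], [0, -8, 0], 1], [[0, 0, -230], [0, -14, 0], 1], [[0, 0, -240], [0, -20, 0], 1], [[0, 0, -240], [0, -26, 0], 1], [[0, 0, -240], [0, -30, 0], 1]]}}

```text
clock: 3.47
tool_pos: [0.4459, 0.3741, 0.281]
orientation: [-179.8, 30.3, -49.5]
force: [-1.3, -0.4, -2.8]
opening: 0.0519
gripper_force: 30.0
```

Run:
```python
from h import *
o=ctrl.get_obs();print(o["joint_pos"],o["tool_pos"],o["orientation"],o["force"],o["moment"],o["opening"])
```

```text
[ 38.37762278  14.73822141   3.0765271  -30.75358755 -80.81944233
   7.78519546] [0.44589275 0.37406565 0.28095612] [-179.78923676   30.33244647  -49.47697128] [-1.34675398 -0.397941   -2.82252637] [-1.75029402 -1.38161232  0.05402893] 0.051893548042626775
```

```bash
cat > kin.py <<'E'
import numpy as np
from scipy.optimize import least_squares
from scipy.spatial.transform import Rotation as R
lo=np.array([-176.03,-82.01,-58.28,-173.87,-174.79,-173.66]);hi=np.array([176.03,121.73,71.71,95.51,-.11,173.66])
D=[([88.7557,20.5933,.6337,-.02,-70.1351,-16.5063],[.20567,.64242,.24460],[179.9,0,-17.76]),([59.1343,13.6962,-15.1453,0,-61.1347,-18.8294],[.44615,.37257,.20063],[180,0,-49.69]),([59.2939,24.0911,-25.0071,0,-41.0041,-18.8424],[.44493,.37364,.03853],[180,0,-49.6]),
([38.3776,14.7382,3.0765,-30.7536,-80.8194,7.7852],[.44589,.37407,.28096],[-179.789,30.332,-49.477])]
e=lambda a,v:R.from_euler(a,v,degrees=True)
R6=R.from_matrix(np.array([[0,-1,0],[0,0,-1],[1,0,0]]).T)
def fk(q,p):
    d1,L2,L3,s,w,Lt=p
    A=e('z',q[0]);F=A*e('y',q[1]-q[2]);W=F*e('x',-q[3])*e('y',-q[4])
    P=A.apply([0,-s,d1])+(A*e('y',q[1])).apply([0,0,L2])+F.apply([L3,0,0])+W.apply([Lt,-w,0])
    return P,W*e('x',-q[5])*R6
def fit():
    g=lambda p:np.concatenate([fk(q,p)[0]-x for q,x,_ in D])
    return least_squares(g,[.2,.6,.46,.1,.1,.3])
def ik(P,Rt,p,q0):
    def g(q):
        a,b=fk(q,p);return np.r_[(a-P)*10,(Rt.inv()*b).as_rotvec()*3]
    s=least_squares(g,np.clip(q0,lo+.1,hi-.1),bounds=(lo,hi),x_scale=30);return s.x,np.abs(s.fun).max()
E
python3 - <<'E'
from kin import *
np.set_printoptions(precision=4,suppress=True)
s=fit();print(s.x,np.abs(s.fun).max());p=s.x
for q,x,o in D:print((e('xyz',o).inv()*fk(q,p)[1]).magnitude()*57.3)
for az in range(0,200,15):
    # tool x down, tool z horizontal at azimuth az
    a=np.radians(az);z=np.array([np.cos(a),np.sin(a),0]);x=np.array([0,0,-1.]);y=np.cross(z,x);Rt=R.from_matrix(np.stack([x,y,z],1))
    for zz in(.13,.3):
        print(az,zz,*min((ik(np.array([.509,-.132,zz]),Rt,p,q0) for q0 in([0,15,3,-90,-90,0],[0,30,0,-90,-90,90],[-30,15,0,-120,-90,-60],[0,30,0,60,-60,0],[40,0,0,-60,-100,60])),key=lambda t:t[1]))
E
```

```text
[ 0.1989  0.6015  0.4636 -0.      0.1918  0.359 ] 2.9553922008929145e-05
0.010027917615294236
0.024342088739997617
0.11454026313489178
0.0004957824885751761
0 0.13 [ -64.2496   61.4005  -51.8384 -113.9037  -99.8704  111.1446] 1.942890293094024e-15
0 0.3 [ -63.6742   10.5256  -49.9796 -113.2999  -77.3883   63.1155] 1.6653345369377348e-15
15 0.13 [ -62.6855   48.3993  -40.1404 -102.3106  -89.6886   88.5733] 1.1102230246251565e-15
15 0.3 [ -61.6017   13.8301  -38.8501 -100.7267  -81.9242   53.4396] 1.3877787807814457e-15
30 0.13 [-58.366   44.3416 -29.059  -91.5659 -89.5333  73.407 ] 1.1102230246251565e-15
30 0.3 [-58.2247  18.5469 -28.228  -91.2938 -88.7842  46.7886] 2.220446049250313e-15
45 0.13 [-53.4233  44.303  -18.6122 -82.4893 -93.8242  63.1664] 1.1102230246251565e-15
45 0.3 [-54.04    23.6294 -17.8436 -83.9852 -96.761   41.8286] 1.4988010832439613e-15
60 0.13 [ -48.1887   46.1503   -8.6331  -74.9743 -100.3701   56.1546] 1.554312234475219e-14
60 0.3 [ -49.3006   28.7251   -7.6972  -78.2539 -105.4241   38.0184] 3.3306690738754696e-15
75 0.13 [ -42.6977   48.9115    0.8724  -68.676
[... 925 characters left out ...]
.8932 -141.4623   63.1653] 9.450773497121645e-15
150 0.3 [ -12.0944   51.2571   33.1899  -46.1732 -154.7756   46.6963] 1.1102230246251565e-15
165 0.13 [  -2.9135   63.7461   25.7706  -19.188  -140.4258   74.9844] 1.2385925618474399e-15
165 0.3 [  -3.5759   52.5697   29.0446  -26.8513 -153.9903   65.5351] 1.1102230246251565e-15
180 0.13 [   3.9097   63.5043   19.1906   -5.5875 -135.5499   86.0051] 5.416818982459023e-15
180 0.3 [   3.8672   52.4013   20.4634   -7.282  -147.8534   83.825 ] 2.220446049250313e-15
195 0.13 [  10.2489   62.0546   10.4545    6.0537 -128.244    93.7559] 2.9976021664879227e-14
195 0.3 [  10.2129   50.6533   10.4748    7.3959 -139.5854   95.6442] 5.5476456761738275e-15
```

```bash
cat >> kin.py <<'E'
def pts(q,p):
    d1,L2,L3,s,w,Lt=p
    A=e('z',q[0]);F=A*e('y',q[1]-q[2]);W=F*e('x',-q[3])*e('y',-q[4])
    E=A.apply([0,-s,d1])+(A*e('y',q[1])).apply([0,0,L2]);f=E+F.apply([L3,0,0]);return np.array([E,f,f+W.apply([0,-w,0]),f+W.apply([Lt,-w,0])])
def horiz(az):
    a=np.radians(az);z=np.array([np.cos(a),np.sin(a),0]);x=np.array([0,0,-1.]);return R.from_matrix(np.stack([x,np.cross(z,x),z],1))
E
python3 - <<'E'
from kin import *
np.set_printoptions(precision=3,suppress=True)
p=fit().x;q=np.array(D[3][0]);P0=np.array(D[3][1]);R0=e('xyz',D[3][2])
print((R0.inv()*horiz(130.5)).as_rotvec(degrees=True))
for name,az2 in (("direct15",15),("direct45",45)):
  q=np.array(D[3][0]);Rv=(R0.inv()*horiz(az2)).as_rotvec(degrees=True);print(name,Rv)
  T=np.array([.509,-.132,.30])
  for k in np.r_[0:1.01:.125]:
    q,r=ik(P0+(T-P0)*k,R0*R.from_rotvec(Rv*k,degrees=True),p,q);print(k,r>1e-4,q,pts(q,p)[:3].ravel())
  for z in(.2,.16,.12):
    T[2]=z;q,r=ik(T,horiz(az2),p,q);print(z,q,pts(q,p)[:3].ravel())
print('tool-frame shift',R0.inv().apply(np.array([.509,-.132,.30])-P0))
E
```

```text
[ -0.171 -59.668   0.122]
direct15 [103.172 -37.25   59.306]
0.0 False [ 38.378  14.737   3.076 -30.753 -80.819   7.785] [0.12  0.095 0.781 0.476 0.377 0.687 0.563 0.235 0.591]
0.125 False [ 28.4     8.002  -5.524 -37.643 -72.771  11.341] [0.074 0.04  0.795 0.47  0.254 0.686 0.518 0.108 0.572]
0.25 False [ 16.23    3.132 -12.233 -46.396 -67.921  17.342] [ 0.032  0.009  0.8    0.461  0.134  0.677  0.462 -0.003  0.543]
0.375 False [  1.765   0.507 -17.513 -56.572 -66.792  25.363] [ 0.005  0.     0.8    0.446  0.014  0.657  0.4   -0.093  0.505]
0.5 False [-13.98    0.239 -22.071 -66.883 -68.911  33.884] [ 0.002 -0.001  0.8    0.419 -0.104  0.624  0.335 -0.161  0.461]
0.625 False [-29.205   2.042 -26.386 -76.216 -72.709  41.275] [ 0.019 -0.01   0.8    0.375 -0.209  0.579  0.275 -0.206  0.415]
0.75 False [-42.518   5.346 -30.578 -84.504 -76.596  46.877] [ 0.041 -0.038  0.798  0.318 -0.292  0.526  0.223 -0.229  0.371]
0.875 False [-53.351   9.482 -34.698 -92.401 -79.726  50.814] [ 0.059 -0.079  0.792  0.258 -0.346  0.469  0.184 -0.234  0.332]
1.0 False [ -61.602   13.83   -38.85  -100.727 
[... 1311 characters left out ...]
 0.779  0.446 -0.331  0.536  0.336 -0.317  0.379]
0.875 False [-46.061  19.648 -17.043 -78.634 -94.442  42.745] [ 0.14  -0.146  0.765  0.398 -0.413  0.488  0.293 -0.359  0.338]
1.0 False [-54.04   23.629 -17.844 -83.985 -96.761  41.829] [ 0.142 -0.195  0.75   0.346 -0.476  0.443  0.255 -0.386  0.3  ]
0.2 [-53.614  35.53  -19.184 -82.951 -94.963  55.019] [ 0.207 -0.281  0.688  0.366 -0.497  0.31   0.255 -0.386  0.2  ]
0.16 [-53.495  40.53  -19.009 -82.664 -94.295  59.815] [ 0.233 -0.314  0.656  0.372 -0.503  0.256  0.255 -0.386  0.16 ]
0.12 [-53.402  45.559 -18.43  -82.438 -93.674  64.232] [ 0.256 -0.345  0.62   0.377 -0.508  0.203  0.255 -0.386  0.12 ]
tool-frame shift [ 0.358  0.28  -0.232]
```

Run:
```python
from kin import *
np.set_printoptions(precision=1,suppress=True)
P0=np.array([.445,.3736,.2805]);R0=e('xyz',[180,30,-49.5]);T=np.array([.509,-.132,.30])
Rv=(R0.inv()*horiz(30)).as_rotvec(degrees=True);S=R0.inv().apply(T-P0)*1e3
print(Rv,S)
for k in np.arange(1,11)/20:print((S*k).tolist(),(Rv*k).tolist())
```

```text
[ 90.2 -43.3  52.1] [ 359.2  279.7 -229.9]
[17.959963958858175, 13.984747571866945, -11.495023051202509] [4.507890688611495, -2.1645861045300623, 2.602631902547254]
[35.91992791771635, 27.96949514373389, -22.990046102405017] [9.01578137722299, -4.329172209060125, 5.205263805094508]
[53.87989187657452, 41.954242715600834, -34.485069153607526] [13.523672065834482, -6.493758313590187, 7.807895707641761]
[71.8398558354327, 55.93899028746778, -45.980092204810035] [18.03156275444598, -8.65834441812025, 10.410527610189016]
[89.79981979429087, 69.92373785933472, -57.47511525601254] [22.53945344305747, -10.822930522650312, 13.01315951273627]
[107.75978375314904, 83.90848543120167, -68.97013830721505] [27.047344131668964, -12.987516627180375, 15.615791415283523]
[125.7197477120072, 97.8932330030686, -80.46516135841756] [31.555234820280457, -15.152102731710436, 18.218423317830776]
[143.6797116708654, 111.87798057493556, -91.96018440962007] [36.06312550889196, -17.3166888362405, 20.82105522037803]
[161.63967562972357, 125.8627281468025, -103.45520746082258] [40.57101619750345, -19.48127494077056, 23.423687122925287]
[179.59963958858174, 139.84747571866944, -114.95023051202509] [45.07890688611494, -21.645861045300624, 26.02631902547254]
```

Emit:
{"fn": "move_arm", "kwargs": {"motion": [[[18, 14, -11.5], [4.5, -2.2, 2.6], 1], [[36, 28, -23], [9, -4.3, 5.2], 1], [[54, 42, -34.5], [13.5, -6.5, 7.8], 1], [[72, 56, -46], [18, -8.7, 10.4], 1], [[90, 70, -57.5], [22.5, -10.8, 13], 1], [[108, 84, -69], [27, -13, 15.6], 1], [[126, 98, -80.5], [31.5, -15.2, 18.2], 1], [[144, 112, -92], [36, -17.3, 20.8], 1], [[162, 126, -103.5], [40.5, -19.5, 23.4], 1], [[180, 140, -115], [45, -21.6, 26], 1]]}}

```text
clock: 4.3
tool_pos: [0.477, 0.1194, 0.2892]
orientation: [-152.8, 57.1, -76.7]
force: [1.0, 0.1, -2.8]
opening: 0.0517
gripper_force: 30.0
```

```bash
cat > rem.py <<'E'
import sys
from kin import *
from plant import ctrl
np.set_printoptions(precision=2,suppress=True)
o=ctrl.get_obs();az,*T=map(float,sys.argv[1:5])
R0=e('xyz',o["orientation"]);print(o["tool_pos"],o["orientation"],o["force"],o["opening"],o["clock"])
print("shift",R0.inv().apply(np.array(T)-o["tool_pos"])*1e3,"turn",(R0.inv()*horiz(az)).as_rotvec(degrees=True),"tilt",np.degrees(np.arccos(-R0.as_matrix()[2,0])))
E
python3 rem.py 30 .509 -.132 .30
```

```text
[0.48 0.12 0.29] [-152.85   57.09  -76.7 ] [ 1.03  0.09 -2.83] 0.0517069648026099 4.3
shift [ 127.85  -75.51 -205.64] turn [ 44.84 -21.62  25.98] tilt 32.91412074052398
```

Emit:
{"fn": "move_arm", "kwargs": {"motion": [[[13, -7.5, -20.5], [4.5, -2.2, 2.6], 1], [[25.5, -15, -41], [9, -4.3, 5.2], 1], [[38.5, -22.5, -61.5], [13.5, -6.5, 7.8], 1], [[51, -30, -82], [18, -8.7, 10.4], 1], [[64, -37.5, -103], [22.5, -10.8, 13], 1], [[77, -45, -123], [27, -13, 15.6], 1], [[89.5, -53, -144], [31.5, -15.2, 18.2], 1], [[102, -60.5, -164.5], [36, -17.3, 20.8], 1], [[115, -68, -185], [40.5, -19.5, 23.4], 1], [[128, -75.5, -205.5], [45, -21.6, 26], 1]]}}

```text
clock: 5.13
tool_pos: [0.5101, -0.1322, 0.2996]
orientation: [122.4, 89.9, 152.2]
force: [0.1, 0.5, -2.9]
opening: 0.0518
gripper_force: 30.0
```

Emit:
{"fn": "move_arm", "kwargs": {"motion": [[[0, 0, 0], [0, 0, 0], 1], [[0, 0, 0], [0, 0, 0], 1], [[0, 0, 0], [0, 0, 0], 1]]}}

```text
clock: 5.38
tool_pos: [0.5101, -0.1301, 0.3]
orientation: [-145.0, 89.8, -114.8]
force: [-0.7, 0.4, -1.0]
opening: 0.0518
gripper_force: 30.0
```

```bash
python3 rem.py 30 .509 -.132 .21
python3 - <<'E'
from h import *
t=ctrl.snapshot("top");s=ctrl.snapshot("scene")
cv2.imwrite("pics/t3.png",t["color"]);cv2.imwrite("pics/s3.png",s["color"])
f=lambda i,x,y:cv2.resize(i[y:y+150,x:x+100],(400,600),interpolation=cv2.INTER_CUBIC)
cv2.imwrite("pics/c3.png",np.hstack([f(t["color"],340,190),f(s["color"],290,150)]))
E
```

```text
[ 0.51 -0.13  0.3 ] [-144.98   89.8  -114.81] [-0.68  0.36 -0.96] 0.0517925037063658 5.3833
shift [90.05 -0.91 -1.7 ] turn [ 0.16 -0.16  0.12] tilt 0.20126362249094892
```

View pics/c3.png

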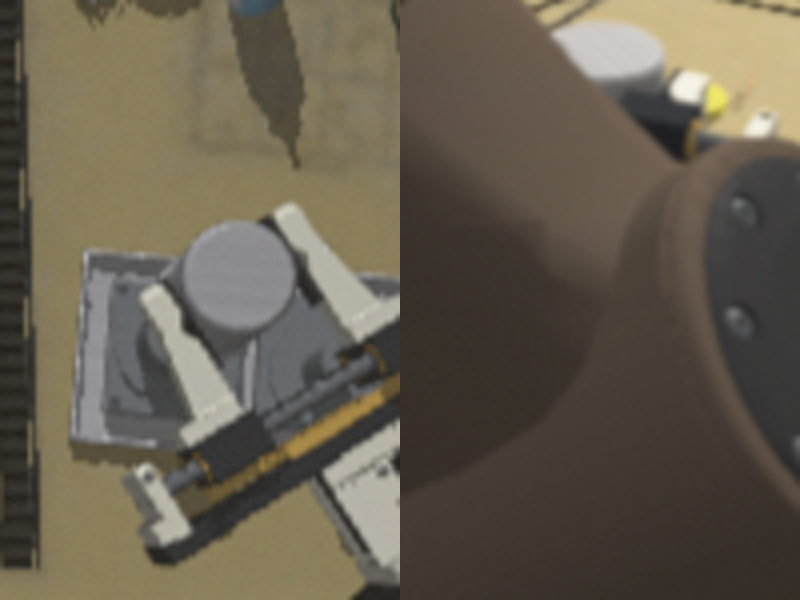

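Run:
```python
from h import *
np.set_printoptions(precision=4,suppress=True)
t=ctrl.snapshot("top");s=ctrl.snapshot("scene")
o=ctrl.get_obs();print(o["tool_pos"],o["orientation"])
g=cv2.cvtColor(t["color"],cv2.COLOR_BGR2GRAY);hsv=cv2.cvtColor(t["color"],cv2.COLOR_BGR2HSV)
m=((hsv[...,1]<40)&(g>115)).astype(np.uint8)
m[:, :383]=0;m[:240]=0;m[276:]=0;m[:,416:]=0
m=cv2.morphologyEx(m,cv2.MORPH_OPEN,np.ones((5,5)))
c=max(cv2.findContours(m,0,1)[0],key=cv2.contourArea);print(cv2.fitEllipse(c),cv2.contourArea(c))
for z in(.32,.325,.33):print(z,onz(t,(399.6,258.9),z),onz(t,cv2.fitEllipse(c)[0],z))
# refined peg top in the first top view
a=cv2.imread("pics/top0.png");h=cv2.cvtColor(a,cv2.COLOR_BGR2GRAY)[258:290,368:402];print(h[6:28:1,6:30:1])
```

```text
[ 0.5105 -0.1293  0.3007] [-123.8151   89.7747  -93.5944]
((398.8470458984375, 257.941162109375), (25.73126792907715, 27.020505905151367), 125.47559356689453) 544.5
0.32 [ 0.5095 -0.1294  0.32  ] [ 0.5112 -0.1282  0.32  ]
0.325 [ 0.5088 -0.1286  0.325 ] [ 0.5105 -0.1274  0.325 ]
0.33 [ 0.5081 -0.1279  0.33  ] [ 0.5099 -0.1266  0.33  ]
[[102 104 102 100 100 100 101 101 103 102 102 101 100 100 102 101 102 100
  103 100 101 102 101  91]
 [101  99 101 102 101 100 102 103 102 104 100 103 101 100  99 101  99 101
  102 101 101 101  99  87]
 [101 100 102 103 102 101 104 104 103 102  99 102 102 101 101  99  98 101
  101 100 102 101 103  95]
 [102 102 100 103 103 104 104  99 101 100 100 101 102 101 101 100  98  96
   99 101 101 101 101 100]
 [102 102 102  99 104 104 102 101 100 102 100 101  99 101 101 100 101  99
   96 102  99 101 100 103]
 [103 102  97  95 100 103 103 101 102 101 102 100 101 101 101 102 100 101
   94  97 100 101 101 100]
 [102  94  87  95 101 101 102 102 101 101 101 101 102 101 102 100 100  99
   96  91 101 102 100 103]
 [ 99  85  81  97 102 102 100 103 101 101 101 102 101 10
[... 759 characters left out ...]
60  58  57  63  79  91 100 102 102 101 102 102 102 103 101  92  83
   90 100 102  87  98  99]
 [ 92  66  58  58  57  64  74  87  96  97 101 101 102 101  93  90  75  74
   98 102  96  73  97 101]
 [101  71  61  56  57  59  60  67  76  80  84  88  83  81  72  70  64  70
   99 100  87  71  95 101]
 [101  74  62  59  61  58  58  57  60  59  64  63  60  62  63  63  64  69
   98  95  77  84  97 101]
 [101  91  72  60  62  62  55  55  55  54  54  59  56  61  63  66  66  70
   96  85  73  95 101 101]
 [100  87  68  66  64  64  62  63  61  62  62  63  62  65  66  67  65  65
   79  74  86  98 101 101]
 [102  91  71  64  68  66  68  66  64  63  66  65  64  66  66  66  64  64
   69  84  99 101 101 100]]
```

In the top crop the cup's closed-end disc is at (240,277), which puts the cup axis at about (0.509,-0.128), within 1 mm of the TCP. The peg axis is at about (0.5097,-0.132). I'll shift by about 2 mm and lower.

Emit:
{"fn": "move_arm", "kwargs": {"motion": [[[15, -1.5, -1.5], [0, 0, 0], 1], [[40, -1.5, -1.5], [0, 0, 0], 1], [[65, -1.5, -1.5], [0, 0, 0], 1], [[85, -1.5, -1.5], [0, 0, 0], 1], [[98, -1.5, -1.5], [0, 0, 0], 1], [[105, -1.5, -1.5], [0, 0, 0], 1], [[108, -1.5, -1.5], [0, 0, 0], 1], [[108, -1.5, -1.5], [0, 0, 0], 1], [[108, -1.5, -1.5], [0, 0, 0], 1], [[108, -1.5, -1.5], [0, 0, 0], 1]]}}

```text
clock: 6.42
tool_pos: [0.5098, -0.1326, 0.1933]
orientation: [-114.6, 89.8, -84.5]
force: [-0.1, 0.2, -1.2]
opening: 0.0517
gripper_force: 30.0
```

```bash
python3 rem.py 30 .5097 -.132 .17
python3 - <<'E'
from h import *
np.set_printoptions(precision=4,suppress=True)
t=ctrl.snapshot("top");cv2.imwrite("pics/t4.png",t["color"])
for i in range(4):
    ctrl.snapshot("top");print(ctrl.get_obs()["tool_pos"])
f=lambda i,x,y:cv2.resize(i[y:y+75,x:x+100],(800,600),interpolation=cv2.INTER_CUBIC)
cv2.imwrite("pics/c4.png",f(t["color"],340,230))
E
```

```text
[ 0.51 -0.13  0.19] [-114.6    89.78  -84.5 ] [-0.15  0.2  -1.16] 0.05165761775067595 6.4167
shift [23.26  0.68  0.25] turn [ 0.1  -0.09  0.2 ] tilt 0.2194963668154902
[ 0.5097 -0.1327  0.1932]
[ 0.5097 -0.1327  0.1931]
[ 0.5097 -0.1327  0.193 ]
[ 0.5097 -0.1327  0.1929]
```

View pics/c4.png

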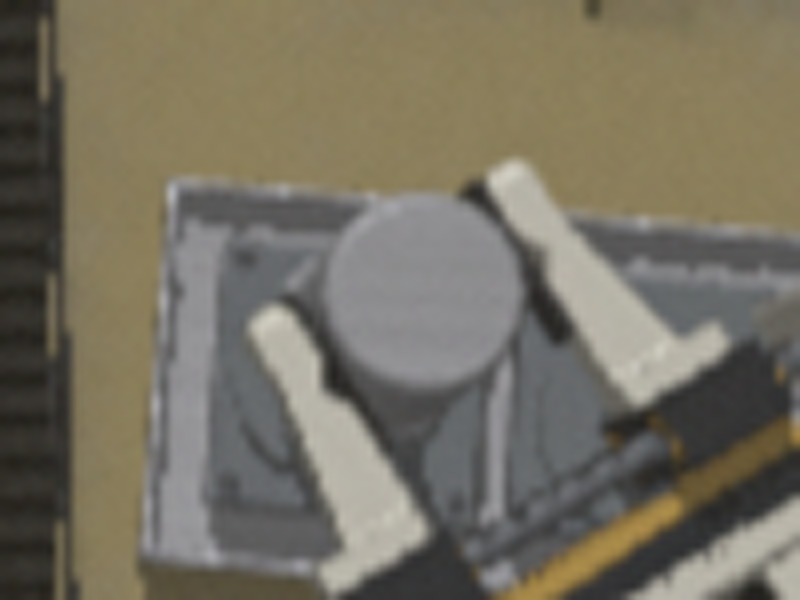

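The closed-end disc is centred at crop (425,291), i.e. pixel (392.7,265.9), over the thick peg. I'll check it by ray.

Run:
```python
from h import *
t=ctrl.snapshot("top");s=ctrl.snapshot("scene")
print(onz(t,(392.7,265.9),.218),"peg",onz(t,(384.9,272.7),.087),onz(s,(338.4,272.0),.087))
```

```text
[ 0.50934687 -0.13112361  0.218     ] peg [ 0.50990767 -0.13150878  0.087     ] [ 0.5091463  -0.13259629  0.087     ]
```

Emit:
{"fn": "move_arm", "kwargs": {"motion": [[[4, 0, 0], [0, 0, 0], 1], [[8, 0, 0], [0, 0, 0], 1], [[11, 0, 0], [0, 0, 0], 1], [[14, 0, 0], [0, 0, 0], 1], [[17, 0, 0], [0, 0, 0], 1], [[20, 0, 0], [0, 0, 0], 1], [[22, 0, 0], [0, 0, 0], 1], [[24, 0, 0], [0, 0, 0], 1], [[25, 0, 0], [0, 0, 0], 1], [[25, 0, 0], [0, 0, 0], 1]]}}

```text
clock: 7.6
tool_pos: [0.5097, -0.1327, 0.167]
orientation: [-152.3, 89.9, -122.2]
force: [-0.6, -0.2, -2.1]
opening: 0.0517
gripper_force: 30.0
```

Emit:
{"fn": "move_arm", "kwargs": {"motion": [[[4, 0, 0], [0, 0, 0], 1], [[8, 0, 0], [0, 0, 0], 1], [[12, 0, 0], [0, 0, 0], 1], [[16, 0, 0], [0, 0, 0], 1], [[20, 0, 0], [0, 0, 0], 1], [[24, 0, 0], [0, 0, 0], 1], [[27, 0, 0], [0, 0, 0], 1], [[30, 0, 0], [0, 0, 0], 1], [[30, 0, 0], [0, 0, 0], 1]]}}

```text
clock: 8.35
tool_pos: [0.5096, -0.1327, 0.1366]
orientation: [-170.5, 89.9, -140.4]
force: [0.7, 0.1, -2.6]
opening: 0.0518
gripper_force: 30.0
```

Emit:
{"fn": "move_arm", "kwargs": {"motion": [[[3, 0, 0], [0, 0, 0], 1], [[5, 0, 0], [0, 0, 0], 1], [[5, 0, 0], [0, 0, 0], 1], [[5, 0, 0], [0, 0, 0], 0], [[5, 0, 0], [0, 0, 0], 0], [[5, 0, 0], [0, 0, 0], 0], [[5, 0, 0], [0, 0, 0], 0], [[5, 0, 0], [0, 0, 0], 0], [[5, 0, 0], [0, 0, 0], 0], [[5, 0, 0], [0, 0, 0], 0]]}}

```text
clock: 9.18
tool_pos: [0.5096, -0.1328, 0.1324]
orientation: [-136.4, 89.9, -106.3]
force: [0.7, 0.0, 0.1]
opening: 0.0871
gripper_force: 0.0
```

Emit:
{"fn": "move_arm", "kwargs": {"motion": [[[0, 0, 0], [0, 0, 0], 0], [[0, 0, -15], [0, 0, 0], 0], [[0, 0, -35], [0, 0, 0], 0], [[-2, 0, -60], [0, 0, 0], 0], [[-10, 0, -85], [0, 0, 0], 0], [[-25, 0, -105], [0, 0, 0], 0], [[-50, 0, -120], [0, 0, 0], 0], [[-80, 0, -130], [0, 0, 0], 0], [[-100, 0, -130], [0, 0, 0], 0], [[-100, 0, -130], [0, 0, 0], 0]]}}

```text
clock: 10.02
tool_pos: [0.397, -0.1985, 0.2358]
orientation: [-106.5, 89.5, -76.5]
force: [0.1, -0.5, -0.4]
opening: 0.0873
gripper_force: 0.0
```

Run:
```python
from h import *
t=ctrl.snapshot("top")["color"];s=ctrl.snapshot("scene")["color"]
cv2.imwrite("pics/t5.png",t)
f=lambda i,x,y:cv2.resize(i[y:y+150,x:x+100],(400,600),interpolation=cv2.INTER_CUBIC)
cv2.imwrite("pics/c5.png",np.hstack([f(t,340,190),f(s,290,190)]))
```

```text
(no output)
```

View pics/c5.png

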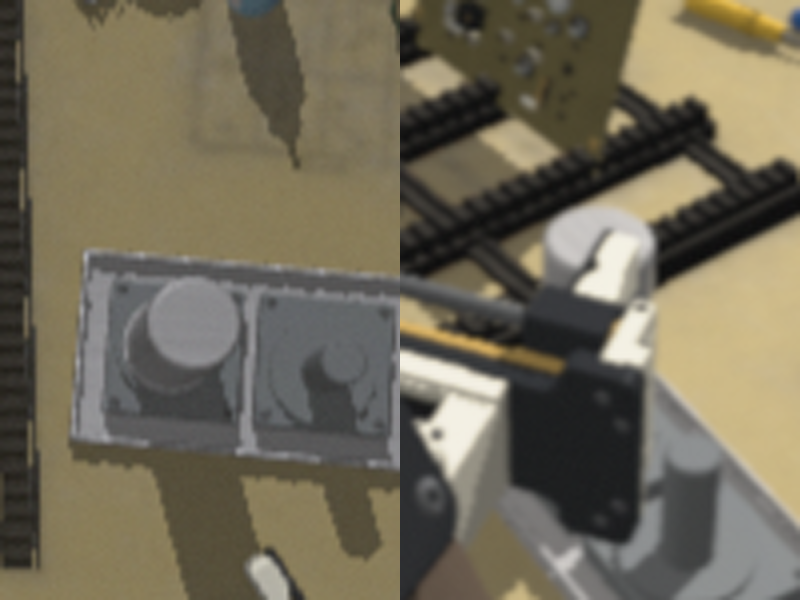

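The cup stands over the thick peg in both views: its disc is at crop (194,322) in the top view and about (601,245) in the scene view. I'll check the height.

Run:
```python
from h import *
t=ctrl.snapshot("top");s=ctrl.snapshot("scene")
a=(388.1,270.1);b=(290+201.5/4-.5,190+245.5/4-.5)
print(tri(ray(t,a),ray(s,b)),onz(t,a,.143),onz(s,b,.143),onz(t,a,.153),onz(s,b,.153))
```

```text
(array([ 0.51063166, -0.13261996,  0.13804358]), np.float64(0.0014837742597447199)) [ 0.50944908 -0.13155722  0.143     ] [ 0.50745404 -0.13759624  0.143     ] [ 0.50834313 -0.13022708  0.153     ] [ 0.4995992  -0.14708473  0.153     ]
```

```bash
python3 -c "
from plant import ctrl
print(ctrl.close_job())"
```

```text
the job is handed in; nothing more can be done
None
```

I hung the cup mouth down on the thickest peg, released it and handed the job in at about 10 s on the robot clock; the last images put its top at 138 mm against 143 mm expected when seated (a few mm is within image error), but no verdict came back.

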